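# Back the vial carousel up one notch

## Robot

A 6-joint arm with a two-finger parallel gripper is mounted at the origin on the work surface. World frame = base frame: x ahead of the robot, y to its left, z up, the work surface at z = 0. Lengths are in m, angles in rad, forces in N, time in s.
With the tool pointing down it reaches from about 0.35 to 0.85 m from the base axis. Payload 8.1 kg.
Tool frame: the origin (TCP) lies midway between the tips of the shut fingers; the grasp point (between the pads) lies 19 mm behind it; z points along the fingers, y is the line along which they close (so a half turn about z gives the same grasp; the last joint's range is limited). The gripper opens to 93 mm and grips with 3 to 60 N. Pads are 15 mm wide; open, the fingers measure 128 mm over their backs; the gripper's body (75 mm by 188 mm) begins 65 mm behind the grasp point.
Start: joints at [-1.338, 0.13, 1.488, -0, 1.523, -0.085], TCP at [0.188, -0.57, 0.219] pointing down, gripper open.
Joint ranges: [-2.96, 2.96], [-0.89, 2.26], [0.02, 2.5], [-1.34, 4.48], [0, 2.73], [-2.66, 2.66]. Speed limits (rad/s): [2.39, 2.39, 2.79, 3.14, 3.14, 3.14].

## Interface

Orientations are given as a rotation vector (axis times angle).
In Python, from plant import robot, cams gives the robot as it stands. The module is installed in compiled form; this text tells all that it offers.
- The arm moves only by the tool play_rows, never from a script. Its arguments are lists of equal length, an entry for each row: "slide": the shift along the tool's x, y, z scaled (see below), a list of three; "twist": the turn, a rotation vector about the tool's x, y, z scaled (see below), a list of three. A call has exactly 8 rows; each row shifts and turns the commanded pose from where the row before left it, along the tool's axes as they then stand; what a row does not reach is not made up. The controller multiplies each number of a shift by 25 cm and each number of a turn by 60 degrees. A row lasts 1/10 s, in which the tool goes at most 50 mm and 8.59 degrees, less where a joint would pass 70% of its speed; a pose out of reach is approached as far as the arm can. A call with a number of a shift or a turn outside -1 to 1 is refused whole. A call with a gripper value outside its range is refused whole. "fingers" is the closure, from -1 (fully open) to 1 (shut), set as the call begins (left out, the last holds). The fingers move at their own pace and stop on an object; "force" is the grip in N (left out, the last holds). Time passes only in rows, so rows that do not move let the fingers close, or fill a call up. It gives the time, the measured TCP pose, the force, the opening and the grip force at its end, in the units of the state.
- robot.read_state(): the state, without advancing time (a new reading comes with each control period).
- cams.read_camera(name): name is "scene" or "side" or "wrist"; returns (picture, depth): 420x560x3 uint8, red, green, blue; 420x560 float32, m along the optical axis (not along the pixel's ray), 0 where there is no reading.
- cams.get_calibration(name): a dict with "fx", "fy", "cx", "cy" (pixels), "k1" (the pictures are not rectified: a ray, as slopes to the right and down, at radius r is drawn at 1 + k1 r^2 times it, then the intrinsics apply), "world_from_camera" (4x4, takes a point from camera to world coordinates). Camera axes: x right, y down, z forward; pixel columns grow to the right and rows downward; lengths in m; the calibration is good to about 2 mm. A picture is of the moment at which its call begins: read the wrist's pose just before it. get_calibration takes no time and is no camera call; for the wrist camera it gives the pose at the moment of the call.
- robot.close_job(): hands the job in; it is judged then, once.
The state is a dict: "t": time; "q": joint angles; "dq": joint speeds; "joint_torque": joint torques, N m; "tool_pos": TCP position; "orientation": TCP orientation; "force": force on the tool from outside, world axes, zero at the start; "wrist_torque": the same for the moment, N m; "opening": finger opening in m; "gripper_force": force on a finger pad.
Only numpy, scipy, OpenCV 4.12 (cv2) and the standard library are available. Lean on these libraries where they do the work, as an engineer would, in place of code of your own. Each camera call takes 0.05 s, during which the arm holds its last target. There are 200 camera calls.

## Task

The hand-indexed vial carousel has been clicked one place too far, so its empty pocket stands under the sampling needle. With a fingertip, lift the ratchet pawl by pushing its thumb tail until it stays thrown back, push the wheel backward one notch (clockwise seen from above) by an arm of its star handle so that the last vial stands under the needle, then push the pawl over so that it drops into the notch again. Only push, gently: grip nothing, do not push on the glass vials, and leave the things on the bench around it where they are.

Things in the scene. Friction and masses are not known exactly. Their poses are not given: they have to be found in the camera images.
- carousel: Round grey base, 208 mm across, fixed. Origin on the wheel's vertical axis at bench height; z up; the pawl works on the rim's -x side, the needle column stands on the -y side (70 to 180 mm from the axis, its arm over the wheel up to 150 mm high). Wheel: aluminium, 228 mm across, plate top 42 mm high, 12 steel saw teeth 12 mm high on the rim, one per vial place, 30 degrees apart.
- wheel (a joint): Turn of the wheel, rad, positive = backward = clockwise from above; starts at -0.08 to -0.02 in its notch. One notch is 0.524. With the pawl down the teeth stop it about 0.02 past a whole notch; a pawl let down between 0.1 and 0.52 falls into the next notch, beyond that it lands on a tooth. It stays where left; turning takes 0.1 N m, 2 N at a handle ball.
- pawl (a joint): Swing of the pawl, rad: 0 = down in the notch on its rest pin, 1.40 = thrown back against its stop, nose up. It is a weighted gravity pawl: below about 0.8 it falls down, above that it falls back and stays. It takes under 2 N at the pad.
- pawl_hinge (a point): Centre of the pawl's hinge on the bracket: 72 mm above the bench, at x = -108, y = +60 mm in the carousel's frame; the pin lies along the carousel's x and the pawl swings in its y-z plane. The bracket's cheeks reach 84 mm high and 13 mm either side of the hinge in y, 26 mm over their outsides.
- pawl_lever: The dark steel pawl itself, 12 mm wide: arm and nose to the carousel's -y of the hinge when down, thumb tail 42 mm long almost upright above the hinge. Origin on the hinge; turns with it. To lift the pawl push the tail's pad along the carousel's +y with a tip 90 to 95 mm above the bench, for about 45 mm; thrown back the tail lies along +y, wholly below 84 mm.
- pawl_pad (a point): Centre of the thumb pad on the tail: a roller 16 mm across and 24 mm long, lying along the carousel's x; with the pawl down 114 mm above the bench and 6 mm to +y of the hinge.
- pawl_nose (a point): Middle of the end face of the pawl's nose: 63 mm from the hinge, to -y and 50 mm high when down; 31 mm to -y of the hinge and 127 mm high when thrown back. The arm between is 12 mm wide, 11 to 18 mm deep. To bring the pawl down push the upright arm along -y from its hinge side, tip 85 to 95 mm high, until the pushing face is 50 mm to -y of the hinge.
- star: Star handle turning with the wheel: black hub 26 mm across, top 116 mm high, four level steel arms 10 mm thick, 104 mm high, each ending in a black 20 mm ball 56 mm from the axis. Origin on the axis, 30 mm high. At joint wheel 0 the arms point at -165.1, -75.1, 14.9 and 104.9 degrees from the carousel's x (counter-clockwise positive from above); they turn clockwise as wheel grows.
- vials: The eleven white-capped amber glass vials clipped into the wheel's pockets, 22 mm across, centred 78 mm from the axis, cap tops 84 mm above the bench. Origin on the wheel's axis 30 mm above the bench. The twelfth pocket is empty.
- last_vial (a point): Centre of the top of the last vial, next to the empty pocket; one notch back it stands under the needle.
- needle_tip (a point): Tip of the fixed steel needle, 91 mm above the bench, 78 mm from the axis on the carousel's -y side.
- spare_vial: Bystander: a loose vial like these, amber glass with a white cap, 22 mm across, 41 mm high, standing on the bench; origin at the centre of its underside.
- tube_rack: Bystander: a blue tube rack, 84 x 125 mm, 31 mm high (35 with tube lids); origin at the centre of its underside.
- mouse: Bystander: a grey computer mouse, 100 x 62 mm, 34 mm high; origin at the centre of its underside.

How it is judged:
By the outcome, as a careful person would: the job done as asked, in the order asked, and still so for the second after the job is handed in, with the robot touching nothing.
It also fails if it takes over 58 s, if anything falls off the work surface, if the arm or the gripper's body presses on something with over 40 N, if the wrist force passes 120 N, or if a joint passes its speed limit or range.

## Working session

There is one attempt and no reset: what is moved stays moved. The work goes in short steps, Python scripts to look and compute and a tool call to move; the robot and the scene stay as the last step left them, time stands still between calls to the robot, and variables do not carry over. Pictures are saved under pics/ and viewed, at most 10 in all, crops included, and the job is handed in when it is done.

Besides the shell and the picture viewer there is one more tool, called after ">>>" by a JSON object that holds its "fn" and its "kwargs". play_rows: Moves the arm, as the interface text tells. Shifts and turns lie within -1 to 1; 1 stands for 25 cm of shift or 60 degrees of turn. Its arguments: {"type":"object","properties":{"slide":{"type":"array"},"twist":{"type":"array"},"fingers":{"type":"number"},"force":{"type":"number"}},"required":["slide","twist"]}

```bash
mkdir -p pics; cat > h.py <<'E'
import numpy as np, cv2
from plant import robot, cams
def pt(c,u,v,d):
    r=ray(c,u,v); p=r*d; T=c["world_from_camera"]; return T[:3,:3]@p+T[:3,3]
def ray(c,u,v):
    K=np.array([[c["fx"],0,c["cx"]],[0,c["fy"],c["cy"]],[0,0,1.]])
    xy=cv2.undistortPoints(np.array([[[u,v]]],float),K,np.array([c["k1"],0,0,0.]))[0,0]
    return np.array([xy[0],xy[1],1.])
def onz(c,u,v,z):
    T=np.array(c["world_from_camera"]); d=T[:3,:3]@ray(c,u,v); o=T[:3,3]
    return o+d*(z-o[2])/d[2]
def cloud(c,dep):
    h,w=dep.shape; K=np.array([[c["fx"],0,c["cx"]],[0,c["fy"],c["cy"]],[0,0,1.]])
    uv=np.stack(np.meshgrid(np.arange(w),np.arange(h)),-1).reshape(-1,1,2).astype(float)
    xy=cv2.undistortPoints(uv,K,np.array([c["k1"],0,0,0.])).reshape(h,w,2)
    P=np.dstack([xy,np.ones((h,w))])*dep[...,None]; T=np.array(c["world_from_camera"])
    return P@T[:3,:3].T+T[:3,3]
E
python3 - <<'E'
from h import *
s=robot.read_state(); print({k:np.round(v,3) for k,v in s.items()})
for n in("scene","side"):
    im,d=cams.read_camera(n); c=cams.get_calibration(n); np.savez(n+".npz",im=im,d=d); np.save(n+"_c.npy",c,allow_pickle=True)
    print(n,np.round(c["world_from_camera"],3).tolist(),c["fx"],c["k1"])
    cv2.imwrite(f"pics/{n}0.png",im[...,::-1])
E
```

```text
{'t': np.float64(0.0), 'q': array([-1.338,  0.131,  1.489, -0.   ,  1.523, -0.085]), 'dq': array([ 0.001,  0.   , -0.002, -0.002,  0.001,  0.001]), 'joint_torque': array([-2.0000e-03, -5.5985e+01, -4.9176e+01,  7.7000e-02,  3.6000e-02,
       -0.0000e+00]), 'tool_pos': array([ 0.187, -0.569,  0.218]), 'orientation': array([-3.1  , -0.497,  0.   ]), 'force': array([0.157, 0.705, 0.606]), 'wrist_torque': array([ 0.043, -0.028, -0.024]), 'gripper_force': np.float64(0.0), 'opening': np.float64(0.093)}
scene [[-0.105, 0.647, -0.755, 1.267], [0.994, 0.079, -0.07, 0.108], [0.014, -0.758, -0.652, 0.678], [0.0, 0.0, 0.0, 1.0]] 442.50290915795694 -0.07971726423320588
side [[0.938, -0.26, 0.229, 0.345], [-0.346, -0.721, 0.6, -0.598], [0.009, -0.642, -0.766, 0.856], [0.0, 0.0, 0.0, 1.0]] 420.8146678219513 -0.015169548569947438
```

View pics/scene0.png

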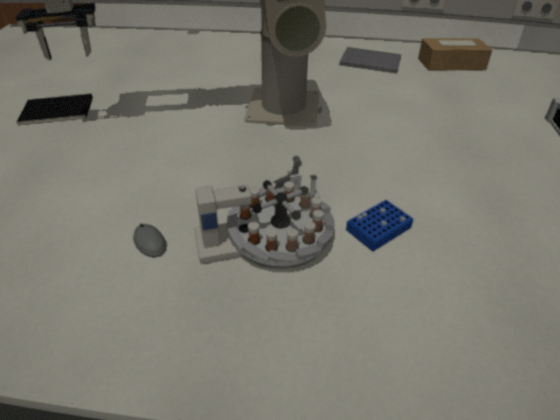

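View pics/side0.png

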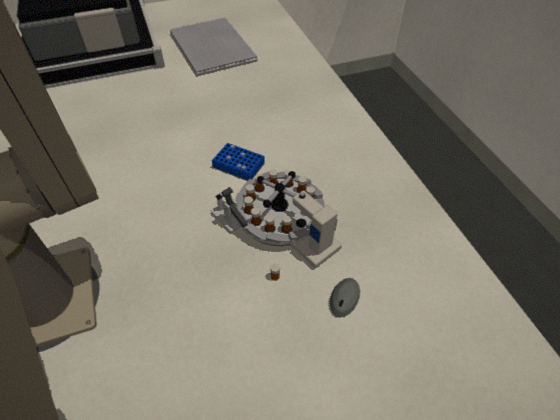

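The scene picture shows the carousel near (282,220), the needle column at its left (205,225), the pawl at about (297,165) on the robot's side, the rack at (380,224) and the mouse at (149,240). The side picture shows the carousel at (280,205), the pawl at (228,195), the column at (318,225) and the spare vial at (275,272). Next I will measure axis, heading and pawl from depth.

```bash
python3 - <<'E'
from h import *
from scipy.optimize import least_squares
C={}
for n in("scene","side"):
    z=np.load(n+".npz"); c=np.load(n+"_c.npy",allow_pickle=True).item(); P=cloud(c,z["d"]); C[n]=(z["im"],P,c)
    h,w=z["d"].shape
    m=(P[...,2]>.016)&(P[...,2]<.2)&(z["d"]>0)
    m&=(P[...,0]>.35)&(P[...,0]<.9)&(abs(P[...,1])<.5)
    k,l,st,ce=cv2.connectedComponentsWithStats(m.astype(np.uint8))
    for i in range(1,k):
        if st[i,4]>25:
            q=P[l==i]; print(n,st[i],np.round(np.r_[q.min(0),q.max(0),np.median(q,0)],3))
    # white caps
    im=z["im"].astype(int)
    capm=m&(abs(P[...,2]-.083)<.006)&(im.min(-1)>100)
    k,l,st,ce=cv2.connectedComponentsWithStats(capm.astype(np.uint8))
    pts=np.array([onz(c,*ce[i],.084)[:2] for i in range(1,k) if st[i,4]>=8])
    print("caps",len(pts)); print(np.round(pts,3).tolist())
    hub=m&(P[...,2]>.108)&(im.max(-1)<60)
    print("hub",np.round(np.median(P[hub],0),4),hub.sum())
    # plate rim
    pl=P[m&(abs(P[...,2]-.042)<.004)][:,:2]
    r=least_squares(lambda x:np.clip(np.hypot(*(pl-x).T)-.114,0,None),np.median(pl,0)) ; print("plate",np.round(r.x,4))
    for name,(lo,hi) in {"hi":(.118,.2),"mid":(.09,.118)}.items():
        q=P[m&(P[...,2]>lo)&(P[...,2]<hi)]; print(name,np.round(q[::max(1,len(q)//25)],3).tolist())
    big=cv2.resize(z["im"][150:275,185:345] if n=="scene" else z["im"][160:270,200:350],None,fx=5,fy=5,interpolation=cv2.INTER_CUBIC)[:600,:800]
    cv2.imwrite(f"pics/{n}crop.png",np.clip(big.astype(float)*1.5,0,255).astype(np.uint8)[...,::-1])
E
```

```text
scene [ 195  156  140  112 9885] [ 0.435 -0.132  0.016  0.698  0.161  0.152  0.624  0.026  0.05 ]
scene [ 346  200   68   47 1670] [0.465 0.189 0.016 0.607 0.337 0.036 0.545 0.261 0.029]
scene [134 224  31  29 655] [ 0.603 -0.262  0.016  0.679 -0.188  0.035  0.651 -0.22   0.028]
caps 9
[[0.511, 0.024], [0.507, 0.058], [0.537, -0.014], [0.554, 0.12], [0.594, 0.125], [0.646, 0.001], [0.631, 0.109], [0.662, 0.037], [0.656, 0.077]]
hub [0.5941 0.0427 0.1113] 273
plate [0.5869 0.0372]
hi [[0.448, 0.064, 0.119], [0.596, -0.018, 0.142], [0.606, -0.053, 0.141], [0.608, -0.051, 0.14], [0.613, -0.058, 0.141], [0.618, -0.069, 0.141], [0.619, -0.08, 0.139], [0.632, -0.087, 0.146], [0.639, -0.098, 0.148], [0.618, -0.01, 0.14], [0.623, -0.023, 0.14], [0.629, -0.033, 0.142], [0.633, -0.044, 0.141], [0.635, -0.058, 0.139], [0.642, -0.068, 0.141], [0.654, -0.078, 0.148], [0.658, -0.09, 0.148], [0.617, -0.007, 0.122], [0.628, -0.019, 0.127], [0.632, -0.03, 0.127], [0.633, -0.039, 0.125], [0.636, -0.045, 0.124], [0.632, -0.036, 0.119], [0.654, -0.074, 0.129], [0.663, -0.095, 0.126], [0.662, -0.086, 0.1
[... 1728 characters left out ...]
[0.623, -0.114, 0.146], [0.612, -0.103, 0.131], [0.616, -0.114, 0.135], [0.622, -0.115, 0.122]]
mid [[0.623, 0.088, 0.111], [0.617, 0.08, 0.107], [0.614, 0.071, 0.109], [0.549, 0.086, 0.111], [0.543, 0.084, 0.108], [0.599, 0.06, 0.108], [0.561, 0.069, 0.106], [0.577, 0.049, 0.117], [0.572, 0.049, 0.112], [0.583, 0.037, 0.112], [0.585, 0.035, 0.106], [0.602, 0.026, 0.107], [0.602, 0.021, 0.107], [0.604, 0.017, 0.107], [0.601, 0.017, 0.106], [0.456, 0.066, 0.101], [0.539, 0.019, 0.113], [0.538, 0.01, 0.116], [0.54, 0.008, 0.107], [0.655, -0.102, 0.114], [0.657, -0.102, 0.101], [0.604, -0.089, 0.098], [0.64, -0.107, 0.101], [0.608, -0.102, 0.101], [0.623, -0.115, 0.107], [0.621, -0.116, 0.102]]
```

View pics/sidecrop.png

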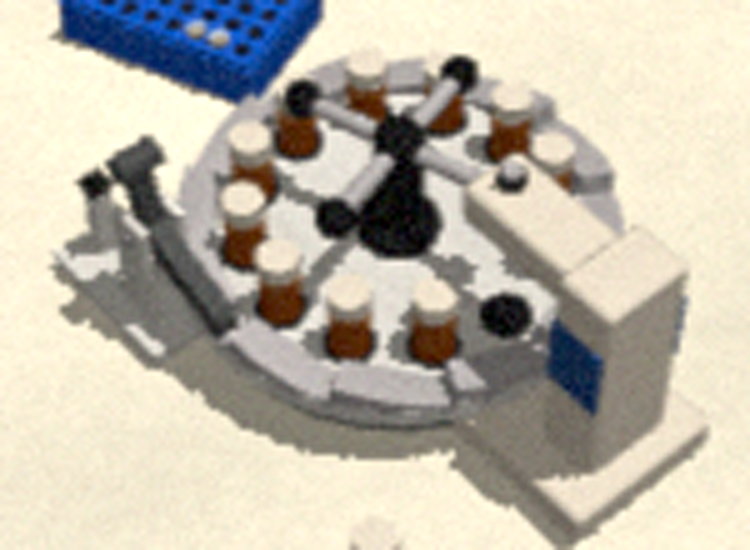

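The side crop shows the star balls at crop (302,98), (458,70), (336,217), the roller pad at (137,158) above the dark pawl running to (215,320), a small black-tipped post left of it at (95,182), and the empty pocket at (505,315) by the needle column. Now I will fit the pose.

```bash
python3 - <<'E'
from h import *
from scipy.optimize import least_squares
caps=[]
for n in("scene","side"):
    z=np.load(n+".npz"); c=np.load(n+"_c.npy",allow_pickle=True).item(); P=cloud(c,z["d"])
    im=z["im"].astype(int)
    if n=="scene": cp=np.array([[.511,.024],[.507,.058],[.537,-.014],[.554,.12],[.594,.125],[.646,.001],[.631,.109],[.662,.037],[.656,.077]])
    else: cp=np.array([[.59,.125],[.625,.113],[.547,.125],[.653,.078],[.518,.095],[.658,.038],[.502,.057],[.508,.018],[.533,-.014],[.57,-.03]])
    def f(x):
        d=cp-x[:2]; r=np.hypot(*d.T); a=np.arctan2(d[:,1],d[:,0])-x[2]; a=(a+np.pi/12)%(np.pi/6)-np.pi/12
        return np.r_[r-.078,a*.078]
    for x0 in [(.58,.045,.1),(.58,.045,.35)]:
        r=least_squares(f,x0,loss="soft_l1",f_scale=.004); print(n,"caps",np.round(r.x,4),r.cost,"phase deg",np.degrees(r.x[2])%30)
    m=(z["d"]>0)&(P[...,0]>.4)&(P[...,0]<.75)&(abs(P[...,1])<.2)
    t=m&(P[...,2]>.134)&(P[...,2]<.16)
    q=P[t][:,:2]; rect=cv2.minAreaRect((q*1000).astype(np.float32)); print("armtop",np.round(rect[0]),np.round(rect[1]),rect[2])
    d=(q-q.mean(0)); w,v=np.linalg.eigh(d.T@d); print("dir",np.degrees(np.arctan2(*v[::-1,1])), "mean",q.mean(0))
    print("balls", [np.round(onz(c,u,v,.104),4).tolist() for u,v in ([(260.4,179.6),(291.6,174),(267.2,203.4)] if n=="side" else [])])
    if n=="side": print("pad",onz(c,227.4,191.6,.118),"hub",onz(c,280,186.4,.116))
E
```

```text
scene caps [ 0.584   0.0482 -0.137 ] 1.3917314528224e-05 phase deg 22.150016035213138
scene caps [0.584  0.0482 0.3866] 1.3917314528213332e-05 phase deg 22.150015789597084
armtop [624. -59.] [ 53. 102.] 20.900514602661133
dir 112.08592953257657 mean [ 0.63053291 -0.06280516]
balls []
side caps [ 0.5798  0.0484 -0.645 ] 1.8208615824729985e-05 phase deg 23.044522438491896
side caps [0.5798 0.0484 0.4022] 1.8208615824730595e-05 phase deg 23.044522404415062
armtop [621. -60.] [ 51. 105.] 19.978391647338867
dir 110.88837377845134 mean [ 0.62149017 -0.0696546 ]
balls [[0.5463, 0.0918, 0.104], [0.6255, 0.0838, 0.104], [0.5372, 0.0133, 0.104]]
pad [0.45717276 0.06822917 0.118     ] hub [0.58009302 0.04368559 0.116     ]
```

View pics/scenecrop.png

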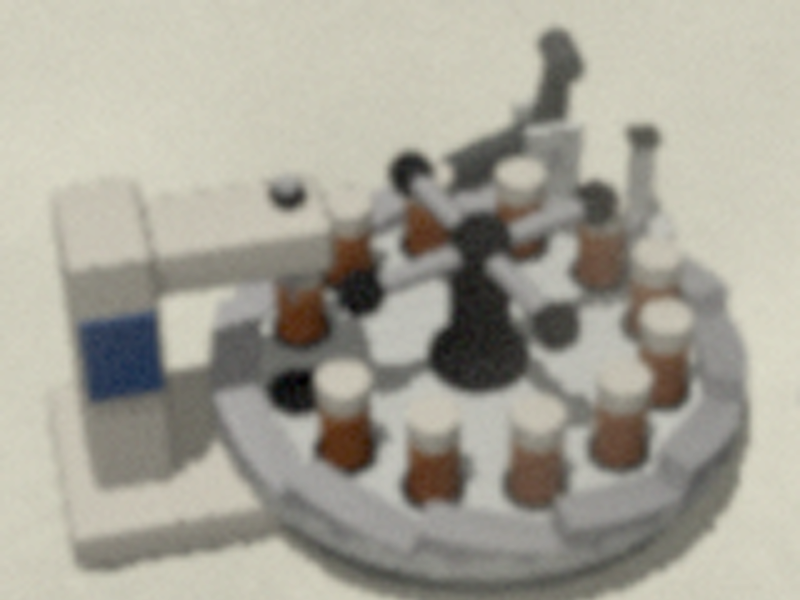

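The scene crop shows the needle column at left, the pawl tail's pad at crop (560,45), the post behind it at (643,130), and the four balls at (410,172), (598,200), (555,325) and (360,290). The fits agree on an axis at (0.582, 0.047) and a yaw of about 20.5°. That puts the pad at (0.458, 0.071), and it was measured at (0.457, 0.068). Now approach.

>>> {"fn": "play_rows", "kwargs": {"slide": [[0.131,-0.136,0],[0.131,-0.136,0],[0.131,-0.136,0],[0.131,-0.136,0],[0.131,-0.136,0],[0.131,-0.136,0],[0.131,-0.136,0],[0.131,-0.136,0]], "twist": [[0,0,0],[0,0,0],[0,0,0],[0,0,0],[0,0,0],[0,0,0],[0,0,0],[0,0,0]], "fingers": 1}}

```text
t: 0.9
tool_pos: [0.3516, -0.2278, 0.2184]
orientation: [-3.102, -0.496, -0.0]
force: [1.2, -0.4, 0.5]
opening: 0.0335
gripper_force: 0.0
```

>>> {"fn": "play_rows", "kwargs": {"slide": [[0.131,-0.136,0],[0.131,-0.136,0],[0.131,-0.136,0],[0.131,-0.136,0],[0.131,-0.136,0],[0.131,-0.136,0],[0,0,0],[0,0,0]], "twist": [[0,0,0],[0,0,0],[0,0,0],[0,0,0],[0,0,0],[0,0,0],[0,0,-0.038],[0,0,0]]}}

```text
t: 1.7
tool_pos: [0.4741, 0.0269, 0.218]
orientation: [-3.09, -0.565, 0.002]
force: [-0.0, -0.9, 0.7]
opening: 0.0004
gripper_force: 0.0
```

```bash
cat >> h.py <<'E'
from scipy.spatial.transform import Rotation as Ro
CX=np.array([.582,.047]); YAW=np.radians(20.5)
def car(x,y): return CX+np.array([[np.cos(YAW),-np.sin(YAW)],[np.sin(YAW),np.cos(YAW)]])@[x,y]
def uncar(p): return np.array([[np.cos(YAW),np.sin(YAW)],[-np.sin(YAW),np.cos(YAW)]])@(np.asarray(p)[:2]-CX)
def st():
    s=robot.read_state(); R=Ro.from_rotvec(s["orientation"]).as_matrix()
    print("t",round(float(s["t"]),2),"tcp",np.round(s["tool_pos"],4),"car",np.round(uncar(s["tool_pos"])*1000,1),"yaw",round(np.degrees(np.arctan2(R[1,0],R[0,0])),2),"z",np.round(R[:,2],3),"F",np.round(s["force"],2),"open",s["opening"])
    return s,R
def go(x,y,z,yaw=None):
    s,R=st(); d=np.r_[car(x/1000,y/1000),z/1000]-s["tool_pos"]; u=R.T@d/.25
    print("slide total",np.round(u,4),"mm",np.round(np.linalg.norm(d)*1000,1))
E
python3 - <<'E'
from h import *
st()
for n in("wrist","scene"):
    im,d=cams.read_camera(n); c=cams.get_calibration(n); np.savez(n+"1.npz",im=im,d=d,c=np.array(c,dtype=object))
    if n=="wrist": cv2.imwrite("pics/w1.png",np.clip(im*1.4,0,255).astype(np.uint8)[...,::-1]); print(np.round(c["world_from_camera"],3).tolist())
c=np.load("scene_c.npy",allow_pickle=True).item()
for p in [(267,184.4),(304.6,190),(296,215),(257,208)]: 
    q=onz(c,*p,.104); print(np.round(q,4),np.round(uncar(q)*1000,1))
for q in [[0.5463, 0.0918], [0.6255, 0.0838], [0.5372, 0.0133]]: print(np.round(uncar(q)*1000,1))
print("pad scene",uncar(onz(c,297,159,.118))*1000)
E
```

```text
t 1.7 tcp [0.4741 0.0269 0.218 ] car [-108.1   18.9] yaw 20.71 z [-0.001 -0.    -1.   ] F [-0.02 -0.9   0.72] open 0.0004236726720023943
[[0.35, -0.906, -0.236, 0.538], [-0.937, -0.339, -0.089, 0.051], [0.0, 0.252, -0.968, 0.382], [0.0, 0.0, 0.0, 1.0]]
[0.5384 0.0145 0.104 ] [-52.2 -15.2]
[0.5476 0.0942 0.104 ] [-15.7  56.3]
[0.6272 0.0824 0.104 ] [54.7 17.3]
[0.6158 0.0043 0.104 ] [ 16.8 -51.8]
[-17.7  54.5]
[53.6 19.2]
[-53.8 -15.9]
pad scene [-108.15842317   66.28171767]
```

View pics/w1.png

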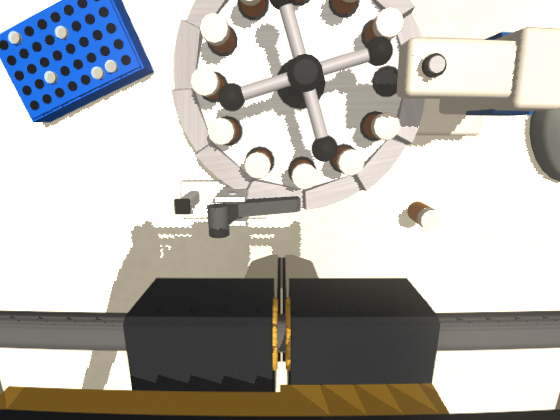

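The wrist picture shows the hub at (306,72), balls at (380,50), (232,97) and (325,148), the pad at (219,212), the post at (183,205), the nose end at (298,204), and the shut fingers at (282,260–390). I will check the finger shape from depth and cross-check the pose.

```bash
python3 - <<'E'
from h import *
z=np.load("wrist1.npz",allow_pickle=True); c=z["c"].item(); P=cloud(c,z["d"]); s,R=st()
T=(P-s["tool_pos"])@R*1000
for v in (262,275,283,300,315,340):
    print(v,[(u,*np.round(T[v,u]).astype(int).tolist()) for u in (140,170,210,250,270,276,281,286,292,320,360,400,430) if z["d"][v,u]>0 and T[v,u,2]<60])
for n,p,h in [("hub",(306,72),.116),("b",(380,50),.104),("b",(232,97),.104),("b",(325,148),.104),("pad",(219,212),.12),("post",(183,205),.08),("nose",(298,204),.055),("spare",(428,215),.041)]:
    q=onz(c,*p,h); print(n,np.round(q,4),np.round(uncar(q)*1000,1), "depth pt",np.round(np.r_[uncar(P[p[1],p[0]])*1000,P[p[1],p[0],2]*1000]))
# post height from depth near
q=P[195:215,172:200].reshape(-1,3); print("post",np.round(np.percentile(q[:,2],[5,50,90,98])*1000))
E
```

```text
t 1.8 tcp [0.4739 0.0252 0.2182] car [-108.9   17.4] yaw 20.43 z [-0.001 -0.    -1.   ] F [-0.46 -0.1  -0.71] open 0.0002701241940017725
262 [(270, 9, -7, -8), (276, 9, -4, -8), (281, 7, -1, -4), (286, 9, 1, -8), (292, 9, 4, -9)]
275 [(250, 9, -14, -24), (270, 9, -6, -24), (276, 9, -4, -24), (281, 2, -1, -7), (286, 9, 1, -23), (292, 9, 3, -24)]
283 [(170, 36, -26, -90), (210, 36, -17, -91), (250, 35, -8, -89), (270, 36, -4, -90), (276, 9, -3, -32), (281, -2, -1, -7), (286, 9, 1, -32), (292, 35, 1, -90), (320, 36, 7, -90), (360, 36, 16, -90), (400, 36, 25, -91)]
300 [(140, 36, -30, -99), (170, 36, -24, -99), (210, 36, -16, -98), (250, 36, -8, -99), (270, 36, -4, -98), (276, 34, -3, -95), (286, 34, 0, -95), (292, 35, 1, -97), (320, 35, 6, -98), (360, 36, 14, -98), (400, 36, 22, -100)]
315 [(140, 36, -28, -105), (170, 36, -22, -104), (210, 36, -15, -105), (250, 36, -7, -104), (270, 36, -3, -105), (276, 33, -2, -100), (281, 31, -1, -95), (286, 33, 0, -100), (292, 36, 1, -104), (320, 35, 6, -104), (360, 36, 13, -104), (400, 36, 21, -105), (430, 35, 26, -104)]
340 [(140, 31, -28, -106), (170, 32, -22, -106), (210, 31, -15, -105), (250, 32, -7, -106), (270, 32, -3, -106), (276, 29, -2, -103), (281, 28, -1, -101), (286, 29, 0, -103), (292, 31, 1, -106), (320, 32, 6, -107), (360, 31, 13, -106), (400, 31, 20, -106), (430, 31, 26, -106)]
hub [0.5794 0.0476 0.116 ] [-2.2  1.5] depth pt [ -2.   1. 115.]
b [0.6144 0.0031 0.104 ] [ 15.  -52.5] depth pt [ 13. -51. 112.]
b [0.5459 0.0922 0.104 ] [-17.9  55. ] depth pt [-18.  54. 111.]
b [0.5355 0.0141 0.104 ] [-55.1 -14.6] depth pt [-55. -14. 113.]
pad [0.4643 0.0727 0.12  ] [-101.3   65.3] depth pt [-101.   65.  120.]
post [0.448 0.107 0.08 ] [-104.5  103.2] depth pt [-108.  108.   63.]
nose [0.4788 0.0117 0.055 ] [-109.     3.1] depth pt [-109.    3.   56.]
spare [ 0.5109 -0.1137  0.041 ] [-122.9 -125.7] depth pt [-123. -126.   40.]
post [-2. 44. 63. 64.]
```

Pose confirmed within about 2 mm: the post is the tail stop, only 64 mm high, and the finger tapers towards its tip. I go down to 92 mm and push along carousel +y, which is tool -y.

>>> {"fn": "play_rows", "kwargs": {"slide": [[0,0,0.126],[0,0,0.126],[0,0,0.126],[0,0,0.126],[0,0,0],[0,-0.024,0],[0,-0.024,0],[0,-0.024,0]], "twist": [[0,0,0],[0,0,0],[0,0,0],[0,0,0],[0,0,0],[0,0,0],[0,0,0],[0,0,0]]}}

```text
t: 2.6
tool_pos: [0.4693, 0.0427, 0.0949]
orientation: [3.091, 0.558, 0.005]
force: [-0.6, -0.3, -0.5]
opening: 0.0004
gripper_force: 0.0
```

```bash
python3 -c "
from h import *
go(-108,92,92)"
```

```text
t 2.6 tcp [0.4693 0.0427 0.0949] car [-107.    35.4] yaw 20.46 z [ 0.004  0.    -1.   ] F [-0.61 -0.28 -0.51] open 0.0003631891816398645
slide total [-0.0041 -0.2265  0.0112] mm 56.7
```

>>> {"fn": "play_rows", "kwargs": {"slide": [[0,-0.028,0.006],[0,-0.028,0.004],[0,-0.028,0],[0,-0.028,0],[0,-0.028,0],[0,-0.028,0],[0,-0.028,0],[0,-0.028,0]], "twist": [[0,0,0],[0,0,0],[0,0,0],[0,0,0],[0,0,0],[0,0,0],[0,0,0],[0,0,0]]}}

```text
t: 3.4
tool_pos: [0.4481, 0.0954, 0.0901]
orientation: [-3.091, -0.559, 0.0]
force: [0.1, -0.1, 0.6]
opening: 0.0006
gripper_force: 0.0
```

```bash
python3 - <<'E'
from h import *
st()
im,d=cams.read_camera("scene"); c=cams.get_calibration("scene"); P=cloud(c,d)
K=np.array([[c["fx"],0,c["cx"]],[0,c["fy"],c["cy"]],[0,0,1.]])
cv2.imwrite("pics/s2.png",np.clip(1.5*cv2.resize(im[120:240,210:350].astype(float),None,fx=5,fy=5,interpolation=cv2.INTER_CUBIC),0,255).astype(np.uint8)[...,::-1])
E
```

```text
t 3.4 tcp [0.4481 0.0954 0.0901] car [-108.4   92.2] yaw 20.49 z [-0.  0. -1.] F [ 0.08 -0.13  0.56] open 0.000648327675772431
```

View pics/s2.png

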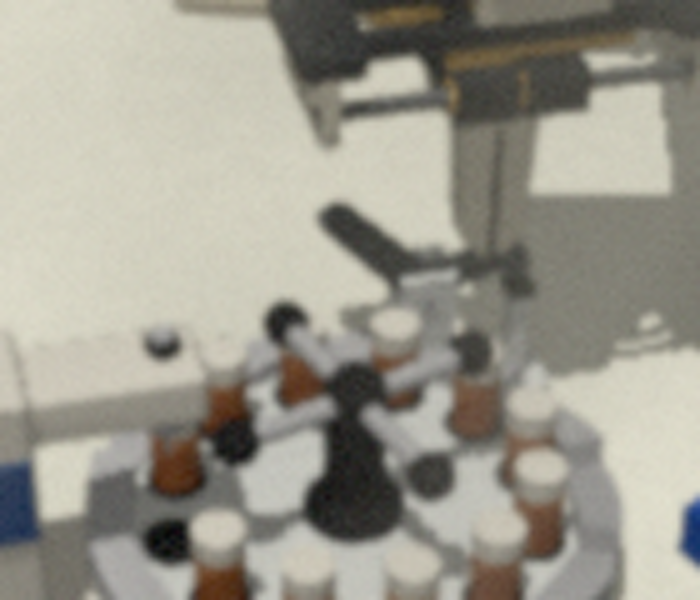

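The pawl is thrown back: its nose is up at (335,215), the tail lies towards +y against the post at (515,265), and nothing else has moved. Next I will get the finger half-thickness and the path to the -162° ball, which travels almost straight along +y at x≈-55.

```bash
python3 - <<'E'
from h import *
z=np.load("wrist1.npz",allow_pickle=True); c=z["c"].item(); P=cloud(c,z["d"])
R=Ro.from_rotvec([-3.09,-.56,0.001]).as_matrix(); T=((P-[.474,.0262,.2181])@R*1000)[z["d"]>0]
for lo in range(-40,4,4):
    q=T[(T[:,2]>=lo)&(T[:,2]<lo+4)&(abs(T[:,1])<30)&(abs(T[:,0])<20)]
    if len(q): print(lo,len(q),"y",np.round(q[:,1].min()),np.round(q[:,1].max()),"x",np.round(q[:,0].max()))
go(-108,92,180); go(-55,-58,180)
E
```

```text
-40 67 y -3.0 2.0 x 9.0
-36 48 y -3.0 2.0 x 9.0
-32 56 y -3.0 7.0 x 9.0
-28 235 y -16.0 15.0 x 9.0
-24 252 y -16.0 15.0 x 9.0
-20 232 y -15.0 15.0 x 9.0
-16 213 y -15.0 14.0 x 9.0
-12 209 y -15.0 14.0 x 10.0
-8 219 y -15.0 13.0 x 9.0
-4 112 y -10.0 10.0 x 9.0
0 26 y -6.0 6.0 x 9.0
t 3.45 tcp [0.4478 0.0961 0.09  ] car [-108.5   93. ] yaw 20.51 z [-0.     0.001 -1.   ] F [ 1.16  0.35 -0.17] open 0.00022887235586856265
slide total [ 0.0019  0.0039 -0.3599] mm 90.0
t 3.45 tcp [0.4478 0.0961 0.09  ] car [-108.5   93. ] yaw 20.51 z [-0.     0.001 -1.   ] F [ 1.16  0.35 -0.17] open 0.00022887235586856265
slide total [ 0.2139  0.6039 -0.3604] mm 183.8
```

>>> {"fn": "play_rows", "kwargs": {"slide": [[0,0,-0.12],[0,0,-0.12],[0,0,-0.12],[0.053,0.151,0],[0.053,0.151,0],[0.054,0.151,0],[0.054,0.151,0],[0,0,0]], "twist": [[0,0,0],[0,0,0],[0,0,0],[0,0,0],[0,0,0],[0,0,0],[0,0,0],[0,0,0]]}}

```text
t: 4.25
tool_pos: [0.5532, -0.0315, 0.1795]
orientation: [3.091, 0.553, -0.0]
force: [-0.5, 0.2, 0.1]
opening: 0.0005
gripper_force: 0.0
```

```bash
python3 -c "
from h import *
go(-55,-58,98)"
```

```text
t 4.25 tcp [ 0.5532 -0.0315  0.1795] car [-54.4 -63.4] yaw 20.29 z [ 0.    -0.001 -1.   ] F [-0.53  0.2   0.13] open 0.0005357112504872318
slide total [-0.0022 -0.022   0.326 ] mm 81.7
```

>>> {"fn": "play_rows", "kwargs": {"slide": [[0,0,0.082],[0,0,0.082],[0,0,0.082],[0,0,0.08],[0,0,0],[0,-0.024,0],[0,-0.024,0],[0,-0.024,0]], "twist": [[0,0,0],[0,0,0],[0,0,0],[0,0,0],[0,0,0],[0,0,0],[0,0,0],[0,0,0]]}}

```text
t: 5.05
tool_pos: [0.5458, -0.0104, 0.1002]
orientation: [3.091, 0.559, 0.004]
force: [0.6, -0.9, 0.7]
opening: 0.0003
gripper_force: 0.0
```

```bash
python3 -c "
from h import *
go(-55,-19,98)"
```

```text
t 5.05 tcp [ 0.5458 -0.0104  0.1002] car [-54.  -41.1] yaw 20.5 z [ 0.002 -0.    -1.   ] F [ 0.63 -0.87  0.69] open 0.00032714889801392557
slide total [-0.004  -0.0885  0.0086] mm 22.3
```

>>> {"fn": "play_rows", "kwargs": {"slide": [[-0.004,-0.012,0.004],[0,-0.012,0],[0,-0.012,0],[0,-0.012,0],[0,-0.012,0],[0,-0.012,0],[0,-0.012,0],[0,0,0]], "twist": [[0,0,0],[0,0,0],[0,0,0],[0,0,0],[0,0,0],[0,0,0],[0,0,0],[0,0,0]]}}

```text
t: 5.85
tool_pos: [0.5366, 0.0091, 0.0975]
orientation: [-3.09, -0.559, -0.0]
force: [-0.5, -0.5, 0.8]
opening: 0.0001
gripper_force: 0.1
```

```bash
cat > ph.py <<'E'
from h import *
from scipy.optimize import least_squares
def phase(n,im,d,c):
    P=cloud(c,d); i=im.astype(int)
    q=np.linalg.norm(P[...,:2]-CX,axis=-1)
    m=(d>0)&(abs(P[...,2]-.083)<.006)&(i.min(-1)>100)&(q<.1)&(q>.055)
    k,l,s,ce=cv2.connectedComponentsWithStats(m.astype(np.uint8))
    cp=np.array([onz(c,*ce[j],.084)[:2] for j in range(1,k) if s[j,4]>=8]); e=cp-CX
    a=np.degrees(np.arctan2(e[:,1],e[:,0])-YAW); o=np.argsort(a)
    print(n,[(round(a[j]),round(((a[j]+15)%30)-15,1),round(np.hypot(*e[j])*1000)) for j in o])
    return cp
E
python3 - <<'E'
from ph import *
st()
for n in("scene","side"):
    z=np.load(n+".npz"); c=np.load(n+"_c.npy",allow_pickle=True).item(); phase(n+"0",z["im"],z["d"],c)
    im,d=cams.read_camera(n); phase(n,im,d,cams.get_calibration(n))
    np.savez(n+"3.npz",im=im,d=d)
im=np.load("side3.npz")["im"]
cv2.imwrite("pics/s3.png",np.clip(1.5*cv2.resize(im[150:270,200:350].astype(float),None,fx=5,fy=5,interpolation=cv2.INTER_CUBIC),0,255).astype(np.uint8)[...,::-1])
E
```

```text
t 5.85 tcp [0.5366 0.0091 0.0975] car [-55.8 -19.6] yaw 20.51 z [-0.     0.001 -1.   ] F [-0.51 -0.51  0.78] open 5.907103035819242e-05
scene0 [(-182, np.float64(-2.2), 75), (-147, np.float64(3.1), 76), (-56, np.float64(3.5), 79), (-28, np.float64(2.4), 80), (2, np.float64(1.8), 80), (31, np.float64(0.8), 79), (61, np.float64(0.9), 79), (90, np.float64(0.3), 78), (151, np.float64(0.8), 76)]
scene [(-141, np.float64(9.0), 76), (-75, np.float64(15.0), 78), (-46, np.float64(14.4), 79), (-16, np.float64(13.6), 80), (13, np.float64(12.5), 80), (42, np.float64(11.9), 79), (72, np.float64(11.6), 79), (100, np.float64(10.0), 80), (128, np.float64(7.8), 72)]
side0 [(-179, np.float64(1.2), 79), (-149, np.float64(0.7), 79), (-120, np.float64(0.3), 78), (-28, np.float64(2.4), 76), (3, np.float64(2.9), 77), (37, np.float64(6.7), 79), (63, np.float64(3.4), 79), (93, np.float64(3.4), 85), (122, np.float64(2.5), 80), (152, np.float64(2.3), 80)]
side [(-142, np.float64(8.5), 78), (-132, np.float64(-12.2), 76), (-44, np.float64(-14.2), 80), (-17, np.float64(13.2), 80), (16, np.float64(-13.6), 83), (41, np.float64(11.3), 82), (130, np.float64(10.2), 76), (136, np.float64(-14.4), 84)]
```

View pics/s3.png

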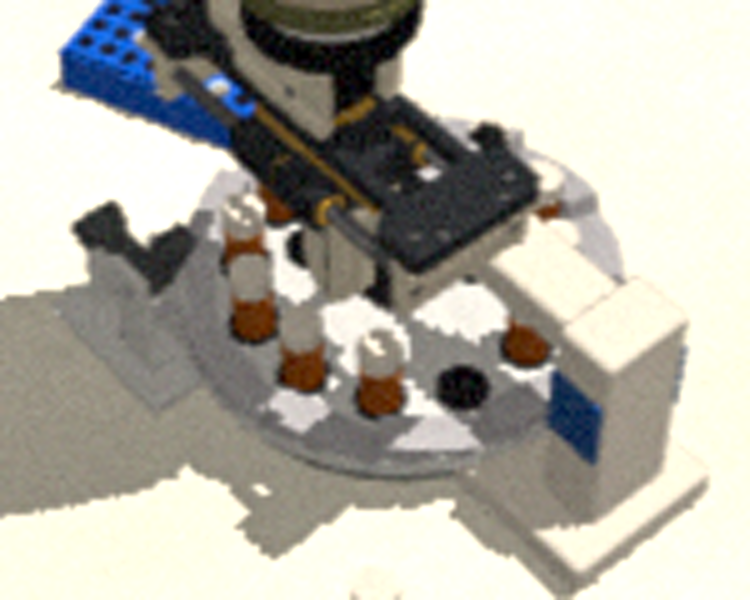

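The side picture shows the tool pushing the near ball and the wheel turned part way; the pawl at (140,235) is still thrown back. From the far caps in the scene view the wheel has turned 19.0°, so about 11° (10 mm) is left.

>>> {"fn": "play_rows", "kwargs": {"slide": [[0,-0.0055,0],[0,-0.0055,0],[0,-0.0055,0],[0,-0.0055,0],[0,-0.0055,0],[0,-0.0055,0],[0,-0.0055,0],[0,0,0]], "twist": [[0,0,0],[0,0,0],[0,0,0],[0,0,0],[0,0,0],[0,0,0],[0,0,0],[0,0,0]]}}

```text
t: 6.75
tool_pos: [0.5333, 0.0177, 0.0976]
orientation: [-3.091, -0.559, 0.0]
force: [-0.3, -0.8, -0.4]
opening: 0.0008
gripper_force: 0.3
```

```bash
python3 - <<'E'
from ph import *
st()
n="scene"; im,d=cams.read_camera(n); phase(n,im,d,cams.get_calibration(n))
im,d=cams.read_camera(n); phase(n,im,d,cams.get_calibration(n))
E
```

```text
t 6.75 tcp [0.5333 0.0177 0.0976] car [-55.9 -10.4] yaw 20.5 z [-0.  0. -1.] F [-0.25 -0.77 -0.43] open 0.000778368993378349
scene [(-79, np.float64(10.7), 79), (-54, np.float64(5.7), 78), (-26, np.float64(4.2), 80), (4, np.float64(3.6), 80), (33, np.float64(2.6), 79), (62, np.float64(2.1), 79), (92, np.float64(1.6), 79), (122, np.float64(1.8), 76)]
scene [(-79, np.float64(10.7), 79), (-54, np.float64(5.7), 78), (-26, np.float64(4.2), 80), (4, np.float64(3.5), 80), (33, np.float64(2.6), 79), (62, np.float64(2.1), 79), (91, np.float64(1.5), 79), (122, np.float64(1.8), 76)]
```

About 1.7° is left. I add 1.2 mm, then back off and lift.

>>> {"fn": "play_rows", "kwargs": {"slide": [[0,-0.0026,0],[0,-0.0026,0],[0,0,0],[0,0.03,0],[0,0.05,0],[0,0,-0.11],[0,0,-0.11],[0,0,-0.11]], "twist": [[0,0,0],[0,0,0],[0,0,0],[0,0,0],[0,0,0],[0,0,0],[0,0,0],[0,0,0]]}}

```text
t: 7.65
tool_pos: [0.54, -0.0012, 0.1808]
orientation: [-3.091, -0.558, 0.001]
force: [1.3, -0.4, 0.2]
opening: 0.0006
gripper_force: 0.0
```

```bash
python3 - <<'E'
from ph import *
for n in("scene","side"):
    im,d=cams.read_camera(n); phase(n,im,d,cams.get_calibration(n))
go(-108,92,180)
E
```

```text
scene [(-145, np.float64(4.6), 73), (-80, np.float64(10.0), 78), (-55, np.float64(4.7), 79), (-26, np.float64(3.7), 79), (3, np.float64(3.2), 80), (32, np.float64(1.7), 79), (61, np.float64(1.3), 79), (91, np.float64(0.8), 79), (122, np.float64(1.8), 76)]
side [(-147, np.float64(3.3), 76), (-27, np.float64(3.1), 76), (2, np.float64(1.8), 81), (94, np.float64(3.9), 79), (124, np.float64(3.6), 79)]
t 7.75 tcp [ 0.543  -0.0014  0.1851] car [-53.5 -31.7] yaw 20.46 z [ 0.008 -0.001 -1.   ] F [-0.04  0.49  0.72] open 0.0006738056622030649
slide total [-0.2186 -0.4945  0.0172] mm 135.2
```

Wheel within about 0.8° of one notch (≈0.465), which is inside the catch window. Now over the pawl's hinge side.

>>> {"fn": "play_rows", "kwargs": {"slide": [[-0.055,-0.124,0],[-0.055,-0.124,0],[-0.055,-0.124,0],[-0.054,-0.123,0],[0,0,0.1],[0,0,0.1],[0,0,0.1],[0,0,0.068]], "twist": [[0,0,0],[0,0,0],[0,0,0],[0,0,0],[0,0,0],[0,0,0],[0,0,0],[0,0,0]]}}

```text
t: 8.55
tool_pos: [0.4443, 0.096, 0.0857]
orientation: [-3.091, -0.558, 0.004]
force: [-0.1, -0.2, 0.4]
opening: 0.0001
gripper_force: 0.0
```

```bash
python3 -c "
from h import *
go(-108,56,90);go(-108,22,90)"
```

```text
t 8.55 tcp [0.4443 0.096  0.0857] car [-111.9   94.1] yaw 20.48 z [-0.002 -0.    -1.   ] F [-0.14 -0.21  0.37] open 6.286793347363794e-05
slide total [ 0.0154  0.1524 -0.0174] mm 38.5
t 8.55 tcp [0.4443 0.096  0.0857] car [-111.9   94.1] yaw 20.48 z [-0.002 -0.    -1.   ] F [-0.14 -0.21  0.37] open 6.286793347363794e-05
slide total [ 0.0155  0.2884 -0.0175] mm 72.3
```

>>> {"fn": "play_rows", "kwargs": {"slide": [[0.012,0,-0.016],[0,0.022,0],[0,0.022,0],[0,0.022,0],[0,0.022,0],[0,0.022,0],[0,0.022,0],[0,0.022,0]], "twist": [[0,0,0],[0,0,0],[0,0,0],[0,0,0],[0,0,0],[0,0,0],[0,0,0],[0,0,0]]}}

```text
t: 9.35
tool_pos: [0.4618, 0.0611, 0.0922]
orientation: [-3.091, -0.559, -0.0]
force: [-0.2, 0.7, 1.1]
opening: 0.0005
gripper_force: 0.2
```

```bash
python3 -c "
from h import *
go(-108,20,90)"
```

```text
t 9.35 tcp [0.4618 0.0611 0.0922] car [-107.6   55.3] yaw 20.48 z [ 0.  0. -1.] F [-0.21  0.65  1.1 ] open 0.0005410026788350189
slide total [-0.0014  0.1411  0.0088] mm 35.3
```

>>> {"fn": "play_rows", "kwargs": {"slide": [[0,0.02,0.006],[0,0.02,0],[0,0.02,0],[0,0.02,0],[0,0.02,0],[0,0.02,0],[0,0.02,0],[0,0.004,0]], "twist": [[0,0,0],[0,0,0],[0,0,0],[0,0,0],[0,0,0],[0,0,0],[0,0,0],[0,0,0]]}}

```text
t: 10.15
tool_pos: [0.4745, 0.0272, 0.0907]
orientation: [3.091, 0.558, 0.0]
force: [-0.3, 0.1, 0.5]
opening: 0.0003
gripper_force: 0.0
```

>>> {"fn": "play_rows", "kwargs": {"slide": [[0,0,0],[0,0,-0.12],[0,0,-0.12],[0,0,-0.12],[0,0,-0.12],[-0.08,0.12,0],[-0.08,0.12,0],[0,0,0]], "twist": [[0,0,0],[0,0,0],[0,0,0],[0,0,0],[0,0,0],[0,0,0],[0,0,0],[0,0,0]]}}

```text
t: 10.95
tool_pos: [0.4573, -0.0452, 0.211]
orientation: [3.091, 0.554, 0.0]
force: [-0.8, 0.8, -0.1]
opening: 0.0007
gripper_force: 0.0
```

```bash
python3 - <<'E'
from ph import *
st(); o=[]
for n,(y0,x0) in (("scene",(150,200)),("side",(150,200))):
    im,d=cams.read_camera(n); c=cams.get_calibration(n); phase(n,im,d,c)
    P=cloud(c,d); U=np.c_[((P[...,:2].reshape(-1,2)-CX)@np.array([[np.cos(YAW),-np.sin(YAW)],[np.sin(YAW),np.cos(YAW)]])),P[...,2].ravel()]*1000
    q=U[(abs(U[:,0]+108)<14)&(U[:,1]>-25)&(U[:,1]<120)&(U[:,2]>57)&(U[:,2]<150)]
    for lo in range(-20,110,10):
        w=q[(q[:,1]>=lo)&(q[:,1]<lo+10)]; 
        if len(w): print(n,lo,len(w),"zmax",np.round(w[:,2].max()))
    o.append(cv2.resize(im[y0:y0+110,x0:x0+150].astype(float),None,fx=2.65,fy=4,interpolation=cv2.INTER_CUBIC))
cv2.imwrite("pics/s4.png",np.clip(1.5*np.hstack(o),0,255).astype(np.uint8)[...,::-1])
E
```

```text
t 10.95 tcp [ 0.4573 -0.0452  0.211 ] car [-149.1  -42.7] yaw 20.33 z [ 0.    -0.001 -1.   ] F [-0.84  0.79 -0.06] open 0.0006511535653246629
scene [(-176, np.float64(3.6), 75), (-146, np.float64(3.8), 76), (-80, np.float64(10.0), 78), (-55, np.float64(4.7), 79), (-26, np.float64(3.7), 79), (3, np.float64(3.2), 80), (32, np.float64(1.7), 79), (61, np.float64(1.3), 79), (91, np.float64(1.0), 79), (122, np.float64(2.0), 77), (152, np.float64(1.6), 75)]
scene 10 9 zmax 63.0
scene 30 18 zmax 74.0
scene 40 42 zmax 82.0
scene 50 97 zmax 118.0
scene 60 109 zmax 121.0
scene 70 21 zmax 119.0
scene 100 20 zmax 64.0
side [(-177, np.float64(2.8), 79), (-148, np.float64(2.1), 79), (-27, np.float64(3.1), 76), (4, np.float64(3.5), 81), (34, np.float64(4.3), 77)]
side 0 20 zmax 65.0
side 10 22 zmax 66.0
side 20 25 zmax 70.0
side 30 28 zmax 73.0
side 40 45 zmax 84.0
side 50 83 zmax 121.0
side 60 73 zmax 124.0
side 70 16 zmax 121.0
side 100 20 zmax 66.0
```

View pics/s4.png

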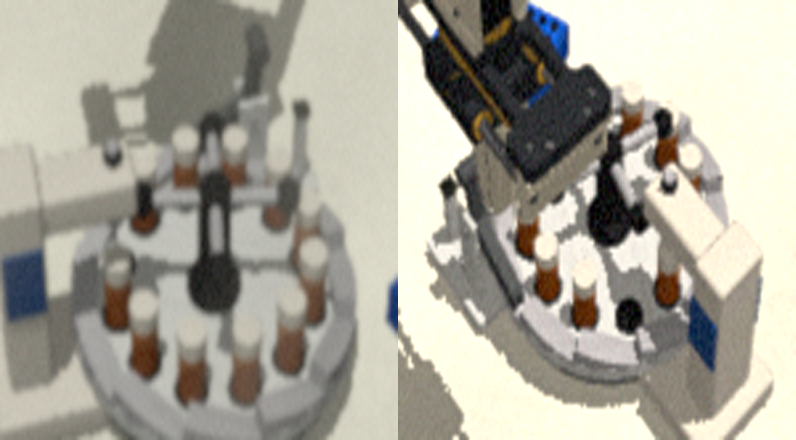

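Left: the pad is upright again at (257,40). Right: the empty pocket at (628,315) is one place past the needle and a vial stands under it. I will compare the pawl's height profile with the initial one to confirm that it is seated.

```bash
python3 - <<'E'
from ph import *
def prof(n,im,d,c):
    P=cloud(c,d); U=np.c_[((P[...,:2].reshape(-1,2)-CX)@np.array([[np.cos(YAW),-np.sin(YAW)],[np.sin(YAW),np.cos(YAW)]])),P[...,2].ravel()]*1000
    q=U[(abs(U[:,0]+108)<8)&(U[:,2]>45)&(U[:,2]<150)]
    pad=U[(abs(U[:,0]+108)<14)&(abs(U[:,1]-66)<25)&(U[:,2]>104)]
    print(n,[(lo,round(float(np.percentile(w,90)))) for lo in range(-10,50,10) for w in [q[(q[:,1]>=lo)&(q[:,1]<lo+10),2]] if len(w)>3],"pad",np.round(pad.mean(0),1))
for n in("scene","side"):
    z=np.load(n+".npz"); c=np.load(n+"_c.npy",allow_pickle=True).item(); prof(n+"0",z["im"],z["d"],c)
    im,d=cams.read_camera(n); prof(n,im,d,cams.get_calibration(n))
st()
E
```

```text
scene0 [(10, 64), (20, 67), (30, 72), (40, 75)] pad [-103.9   63.7  115.5]
scene [(10, 63), (30, 72), (40, 75)] pad [-108.1   55.5  206.9]
side0 [(-10, 54), (0, 62), (10, 66), (20, 69), (30, 73), (40, 77)] pad [-110.9   63.7  117.2]
side [(-10, 55), (0, 61), (10, 66), (20, 69), (30, 72), (40, 77)] pad [-113.9   64.5  116.2]
t 11.15 tcp [ 0.4578 -0.0417  0.2105] car [-147.4  -39.6] yaw 20.5 z [-0.     0.001 -1.   ] F [-0.26 -0.04  0.79] open 0.0002134441527209138
```

The pawl's profile matches its initial seated position and the tool is clear, so I hand the job in.

```bash
python3 -c "
from plant import robot
print(robot.close_job())"
```

```text
the job is handed in; nothing more can be done
None
```

The job is handed in at about 11 s: I threw the pawl back, turned the wheel back one notch (within about 1°) so the last vial stands under the needle, and dropped the pawl into its notch again; the tool is clear, though I took no final measurement of the rack, mouse and spare vial.

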